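Ratchet the vice lever round to clamp a heat sink

ROBOT

A 6-joint arm with a two-finger parallel gripper is mounted at the origin on the work surface. World frame = base frame: x ahead of the robot, y to its left, z up, the work surface at z = 0. Lengths are in m, angles in rad, forces in N, time in s.
With the tool pointing down it reaches from about 0.275 to 1 m from the base axis. Payload 8.4 kg.
Tool frame: the origin (TCP) lies on the centre line of the jaws, within the pads' length; the fingertips stand 22 mm ahead of it and the grasp point (between the pads) lies 3 mm ahead of it; z points along the fingers, x is the direction in which the jaws open and shut, and the axes are right-handed (so a half turn about z gives the same grasp; the last joint's range is limited). The gripper opens to 85 mm and grips with 20 to 120 N. Pads are 22 mm wide; open, the fingers measure 114 mm over their backs; the gripper's body (76 mm by 85 mm) begins 54 mm behind the grasp point. The pads swing forward as they close: fully open they stand 13 mm farther back than shut.
Start: joints at [1.152, 0.353, 1.633, -0, 1.155, -0.002], TCP at [0.253, 0.571, 0.253] pointing down, gripper open.
Joint ranges: [-2.63, 2.63], [-0.92, 2.1], [0.06, 2.66], [-1.3, 4.44], [0, 2.69], [-3.02, 3.02]. Speed limits (rad/s): [2.22, 2.22, 2.79, 3.14, 3.14, 3.14].

INTERFACE

Orientations are given as a unit quaternion [x, y, z, w].
In Python, from station import * gives the robot as it stands. The module is installed in compiled form; this text tells all that it offers.
- The arm moves only by the tool arm_command, never from a script. Its argument "increments" is text: rows parted by semicolons, each of 7 numbers parted by spaces: the shift along the tool's x, y, z normalised to -1 to 1, where 1 is 0.25 m, then the turn, a rotation vector about the tool's x, y, z normalised to -1 to 1, where 1 is 360 degrees, then the closure, from 0 (fully open) to 1 (shut). A call has 1 to 8 rows; each row is the pose to reach, as a shift and turn from the pose commanded when the call began, along the tool's axes at that moment, turning the shorter way round; what a row does not reach only later rows make up. A row lasts 1/12 s, in which the tool goes at most 41.7 mm and 7.16 degrees, less where a joint would pass 70% of its speed; a pose out of reach is approached as far as the arm can. A call with a number of a shift or a turn outside -1 to 1 is refused whole. A call with a gripper value outside its range is refused whole. The fingers move at their own pace and stop on an object; "force" is the grip in N (left out, the last holds). Time passes only in rows, so rows that repeat a pose let the fingers close. It gives the time, the measured TCP pose, the force and the opening at its end, in the units of the state.
- get_obs(): the state, without advancing time (a new reading comes with each control period).
- snapshot(name): name is "scene" or "top"; returns a dict with "pixels" (384x512x3 uint8, red, green, blue), "intrinsics" (3x3 intrinsics, pixels), "position" and "attitude" of the camera in the world. Camera axes: x right, y down, z forward; pixel columns grow to the right and rows downward; lengths in m; the calibration is good to about 2 mm. A picture is of the moment at which its call begins. There is no depth.
- sign_off(): hands the job in, once; it reports no verdict.
The state is a dict: "t": time; "joints": joint angles; "qd": joint speeds; "effort": joint torques, N m; "position": TCP position; "tool_rot": TCP orientation; "ft_force": force on the tool from outside, world axes, zero at the start; "torque": the same for the moment, N m; "gripper_width": finger opening in m.
Only numpy, scipy, OpenCV 4.12 (cv2) and the standard library are available. Lean on these libraries where they do the work, as an engineer would, in place of code of your own. Each camera call takes 0.05 s, during which the arm holds its last target.

TASK

Clamp the heat sink in the bench vice with its ratchet lever. From where it stands, one sweep to the stop pin is not enough: turn the lever clockwise, lift it off its teeth to swing it back, let it down onto the teeth and turn it again, until the heat sink is gripped firmly but not crushed, that is, stop once the lever has become clearly stiffer than when the jaw runs free. Leave the lever fully down on its teeth and let go of it; leave the other things on the bench where they are.

Things in the scene. Friction and masses are not known exactly. Their poses are not given: they have to be found in the camera images.
- vice: Grey bench vice, bolted down. Origin on the lever's vertical axis, at table level, z up. Base plate 130 (x) x 270 (y) x 12 mm, y -65 to +205; round housing 124 mm wide, 50 high, at the origin. The moving jaw (rubber face near y +100) closes along +y, 6 mm per rad of drive; it meets the heat sink after 0.9 to 2.3 rad from the start, not known. Jaws and heat sink stay under 65 mm above the table.
- pivot (a point): Point on the lever's axis, level with the knob's middle (134 mm above the table). Turning the engaged lever clockwise seen from above closes the jaw, turning back opens it. Angle of the lever about z from the vice's x axis: stopped by a steel pin at -0.70 rad (opening end) and one at -2.44 rad (closing end); at the start -1.0 to -1.6. Pins: 10 mm thick, 106 mm high, 50 mm from the axis.
- knob (a point): Middle of the upright black cylinder knob fixed on the lever's end, 105 mm from the axis: 22 mm thick, 45 tall, 107 to 152 mm above the table when down. Under it the black arm (14 mm thick, top 110 mm above the table) slopes down to the lever's head. With the jaw running free, turning takes about 6 N at the knob (0.63 N m), of which some 4 N stay in the hand on stopping.
- lever_lift (a joint): Lift of the lever on its stud, m: 0 = down, 12 teeth (30 degrees apart, 3 degrees of play) engaged; teeth clear above 0.010; top stop 0.016. Lifted 12 to 15 mm it swings freely and the drive stays put. Spring and weight push it down with 6 N (bottom) to 9 N (top). Tooth tips are round: near a gap it drops in; on a tip it stands up to 10 mm proud until turned a little.
- heatsink: Finned aluminium heat sink, 80 (x, along the fins) x 40 (y) x 48 mm high, 0.3 kg, loose on the vice's base plate (12 mm above the table) between the jaws, square to them. Origin at the centre of its underside.
- fixed_jaw: Fixed jaw, 120 mm wide, 50 high, rubber face towards the heat sink; origin at that face's lower edge, 150.6 mm along the vice's +y. Grip on the heat sink: each newton adds 0.057 N at the knob (0.006 N m); about 180 N more per rad. A firm, safe grip of 30 to 100 N feels 1.7 to 5.7 N stiffer than running free: aim at 3.5 N. Over 120 N dents it. Let go, friction keeps up to 100 N.
- solder_spool: Bystander: grey flanged solder spool standing on end, 56 mm across, 34 mm high. Origin at the underside (middle).
- screwdriver: Bystander: black-handled screwdriver lying down, 170 mm long. Origin at the underside (middle).
- flux_bottle: Bystander: white bottle with black cap, 34 mm across, 85 mm high. Origin at the underside (middle).
- tap_wrench: Bystander: straight steel tap wrench (bar with a square middle) lying down, 140 mm long, 12 mm high. Origin at the underside (middle).
- meter: Bystander: black hand-held meter lying on its back, 140 x 70 x 30 mm. Origin at the underside (middle).
- parts_tray: Bystander: clear shallow tray with one divider, 90 x 120 x 25 mm. Origin at the underside (middle).
- spare_sink: Bystander: small finned aluminium cooler, 50 x 50 x 24 mm, not part of the job. Origin at the underside (middle).
There are look-alikes about, which are no part of the job. Leave any green or red look-alike of the heatsink alone.

How it is judged:
By the outcome, as a careful person would: the job done as asked, in the order asked, and still so for the second after the job is handed in, with the robot touching nothing.
It also fails if it takes over 64 s, if anything falls off the work surface, if the arm or the gripper's body presses on something with over 40 N, if the wrist force passes 120 N, or if a joint passes its speed limit or range.

## Working session

There is one attempt and no reset: what is moved stays moved. The work goes in short steps, Python scripts to look and compute and a tool call to move; the robot and the scene stay as the last step left them, time stands still between calls to the robot, and variables do not carry over. Pictures are saved under pics/ and viewed, and the job is handed in when it is done.

Besides the shell and the picture viewer there is one more tool, called as name(argument=value, ...) on one line, values as JSON. arm_command: Moves the arm, as the interface text tells. Its arguments: {"type":"object","properties":{"increments":{"type":"string"},"force":{"type":"number"}},"required":["increments"]}

```bash
mkdir -p pics; cat > h.py <<'E'
from station import *
import numpy as np, cv2
from scipy.spatial.transform import Rotation as R
def cam(s):
    K=np.array(s['intrinsics']);p=np.array(s['position']);a=np.array(s['attitude'])
    M=R.from_quat(a).as_matrix() if a.shape==(4,) else a
    return K,p,M
def ray(s,u,v):
    K,p,M=cam(s);d=M@np.linalg.solve(K,[u,v,1.]);return p,d/np.linalg.norm(d)
def onz(s,u,v,z):
    p,d=ray(s,u,v);return p+d*(z-p[2])/d[2]
def proj(s,X):
    K,p,M=cam(s);q=K@(M.T@(np.array(X)-p));return q[:2]/q[2]
E
python3 - <<'E'
from h import *
import pickle
for n in ['scene','top']:
    s=snapshot(n);pickle.dump(s,open(n+'0.pkl','wb'))
    cv2.imwrite(f'pics/{n}0.png',cv2.resize(s['pixels'][:,:,::-1],(800,600),interpolation=cv2.INTER_CUBIC))
    print(n,s['intrinsics'],s['position'],s['attitude'])
o=get_obs();print(o)
E
```

```text
scene [[455.91074766   0.         251.91354382]
 [  0.         455.91074766 193.51168158]
 [  0.           0.           1.        ]] [ 0.98557375 -0.46939507  0.98326994] [ 0.86741161  0.35997585 -0.12528933 -0.31987038]
top [[370.02877202   0.         254.90685684]
 [  0.         370.02877202 191.11545236]
 [  0.           0.           1.        ]] [0.36313999 0.05079174 1.07432479] [ 0.70966077 -0.70020983  0.05061389 -0.0593803 ]
{'t': 0.1, 'joints': array([ 1.15159888e+00,  3.53584919e-01,  1.63406189e+00, -1.11104464e-05,
        1.15517349e+00, -2.41349741e-03]), 'qd': array([-4.68980788e-04, -1.21731994e-03, -1.16592330e-03, -1.22844134e-03,
        3.68749542e-04, -8.40880702e-05]), 'effort': array([ 1.90066285e-04, -6.06360340e+01, -3.42821431e+01,  1.63754844e-04,
        3.85961845e-03, -5.84641796e-06]), 'position': array([0.25286436, 0.57113353, 0.25263205]), 'tool_rot': array([ 8.38098196e-01,  5.45519053e-01, -5.12488521e-04,  3.37872467e-04]), 'ft_force': array([-0.31172378, -0.08948192,  0.41522916]), 'torque': array([-0.02244779, -0.01648163, -0.0375796 ]), 'gripper_width': 0.08543015648728058}
```

View pics/scene0.png

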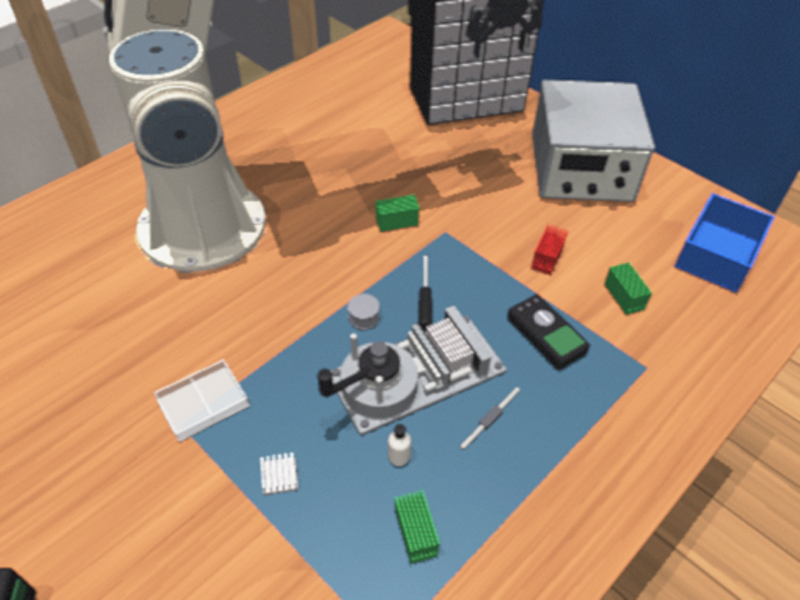

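View pics/top0.png

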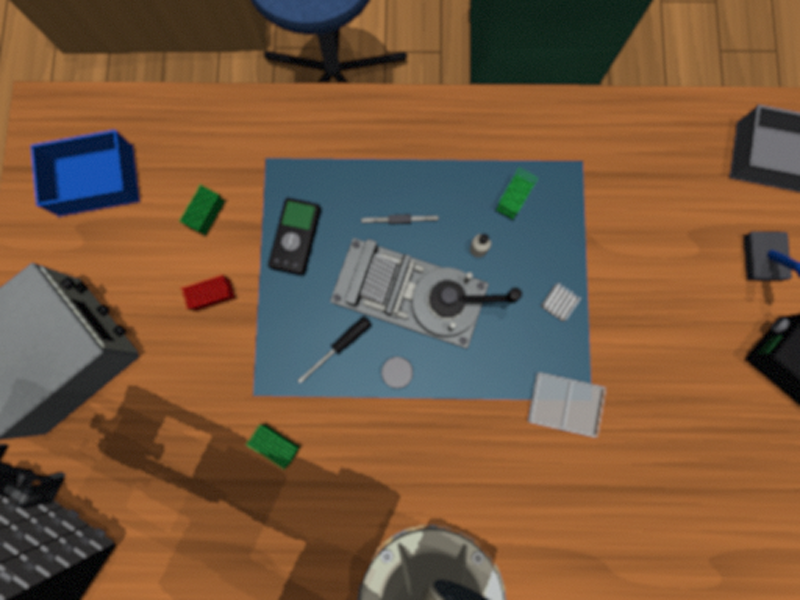

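The scene view shows the vice at about (400,370): knob (326,382), lever head (378,355), silver heat sink between the jaws at (447,343). In the top view the knob is at (514,296), the head at (450,296) and the sink at (380,277). The look-alikes are green blocks at scene (397,212), (628,288) and (416,525), a red one at (550,250), and the spare silver cooler at (279,473). The one I want is the silver sink between the jaws. The only black upright knob on a lever is at (326,382).

```bash
python3 - <<'E'
from h import *
import pickle
a=pickle.load(open('top0.pkl','rb'))['pixels'][:,:,::-1];b=pickle.load(open('scene0.pkl','rb'))['pixels'][:,:,::-1]
c=cv2.resize(a[145:230,205:340],(800,504),interpolation=cv2.INTER_CUBIC)
cv2.imwrite('pics/c_top.png',c)
cv2.imwrite('pics/c_sc.png',cv2.resize(b[185:285,195:330],(800,593),interpolation=cv2.INTER_CUBIC))
E
```

```text
(no output)
```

View pics/c_top.png

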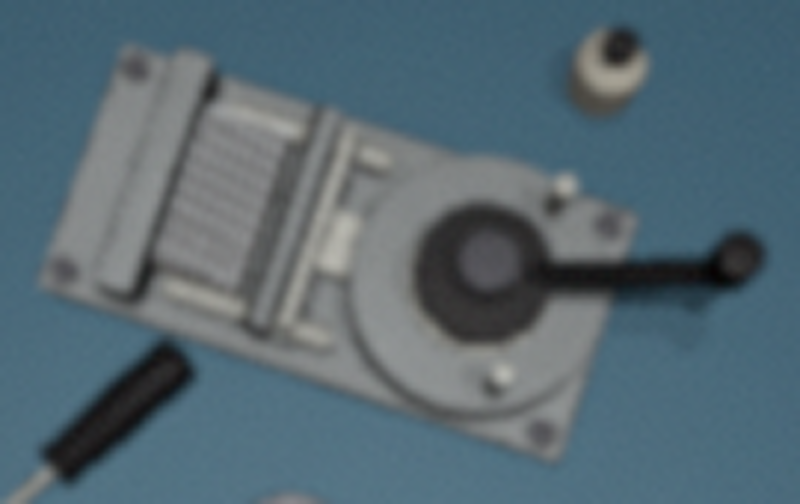

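View pics/c_sc.png

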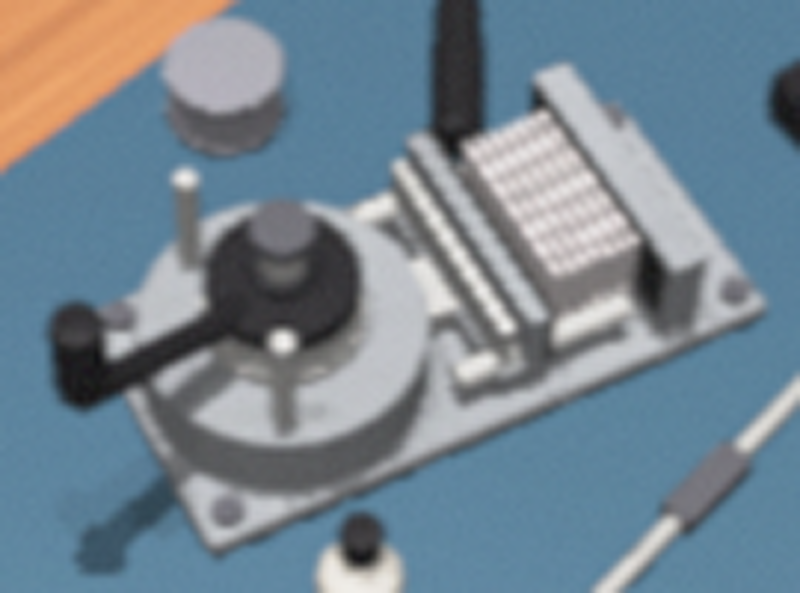

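The crops show the silver finned sink between the rubber-faced jaws. The lever runs to the right, with the knob at crop (740,256) and the two pins at (565,185) and (498,378) either side of it. This matches the description, so it is the right one.

```bash
python3 - <<'E'
from h import *
import pickle
T=pickle.load(open('top0.pkl','rb'));S=pickle.load(open('scene0.pkl','rb'))
k=800/135
t=lambda u,v,z:onz(T,(u+.5)/k+205-.5,(v+.5)/k+145-.5,z)
s=lambda u,v,z:onz(S,(u+.5)/k+195-.5,(v+.5)/k+185-.5,z)
P=[t(122,45,.012),t(40,287,.012),t(560,460,.012),t(635,212,.012)]
A,B,C,D=P
for p in P: print(p)
print('sizes',np.linalg.norm(A-B),np.linalg.norm(B-C),np.linalg.norm(C-D),np.linalg.norm(D-A))
print('scene corners',s(765,305,.012),s(215,550,.012))
y=(A-D)+(B-C);y/=np.linalg.norm(y);th=np.arctan2(y[1],y[0])-np.pi/2
x=np.array([np.cos(th),np.sin(th),0]);cen=(A+B+C+D)/4;O=cen-y*.07
print('theta',th,'O',O)
print('housing top z.05 scene/ head')
ks=[('top knob',t(740,256,.152)),('scene knob',s(74,318,.152)),('bolt head top?',t(492,258,.134)),('sc',s(282,222,.134)),
('pin a',t(566,184,.106)),('pin b',t(500,375,.106)),('sc pin',s(185,178,.106)),('sc pinb',s(282,342,.106))]
for n,p in ks:
    d=p-O;print(n,p,'r',np.hypot(*d[:2]),'ang',np.arctan2(d@y,d@x))
E
```

```text
[0.64529756 0.15482005 0.012     ]
[0.52264613 0.19182377 0.012     ]
[ 0.44125372 -0.06263559  0.012     ]
[ 0.5636264  -0.09998445  0.012     ]
sizes 0.12811185718051923 0.2671596752663269 0.1279453393274662 0.2675733774894574
scene corners [0.64866007 0.15155226 0.012     ] [ 0.56744636 -0.10263777  0.012     ]
theta -0.30987949954518723 O [ 0.52185988 -0.02065998  0.012     ]
housing top z.05 scene/ head
top knob [ 0.51870913 -0.12452387  0.152     ] r 0.10391167189228276 ang -1.2912428835861849
scene knob [ 0.52003573 -0.12547103  0.152     ] r 0.10482692824079878 ang -1.2783192469930906
bolt head top? [ 0.51953147 -0.02049134  0.134     ] r 0.0023345097397497626 ang -2.904012312156502
sc [ 0.53305035 -0.03020848  0.134     ] r 0.014710557539907252 ang -0.3965106319818671
pin a [ 0.5583069  -0.05581317  0.106     ] r 0.05063725974835616 ang -0.4574505696126037
pin b [ 0.47164538 -0.02618871  0.106     ] r 0.050517948761219726 ang -2.722052470922369
sc pin [ 0.47431362 -0.02828584  0.106     ] r 0.04815393036806396 ang -2.6726793943588456
sc pinb [ 0.5596591  -0.05640251  0.106     ] r 0.052022200510982025 ang -0.4475597798512199
```

```bash
cat >> h.py <<'E'
import json,os
# commanded pose: x y z yaw  (tool down, yaw=angle of tool x in world)
def q2yaw(q):
    m=R.from_quat(q).as_matrix();return np.arctan2(m[1,0],m[0,0])
def getc(): return np.array(json.load(open('cmd.json')))
def comp(c,row):
    ps=c[3];x=np.array([np.cos(ps),np.sin(ps)]);y=np.array([np.sin(ps),-np.cos(ps)])
    p=c[:2]+.25*(row[0]*x+row[1]*y)
    return np.array([p[0],p[1],c[2]-.25*row[2],c[3]-2*np.pi*row[5]])
def done(text):   # book the call just made
    c=getc();last=[float(v) for v in text.split(';')[-1].split()]
    json.dump(list(comp(c,last)),open('cmd.json','w'))
def row(c,t,g):
    ps=c[3];x=np.array([np.cos(ps),np.sin(ps)]);y=np.array([np.sin(ps),-np.cos(ps)])
    d=np.array(t[:2])-c[:2]
    return '%.4f %.4f %.4f 0 0 %.4f %.2f'%(d@x/.25,d@y/.25,-(t[2]-c[2])/.25,-(t[3]-c[3])/2/np.pi,g)
def line(c,t,n,g):
    c=np.array(c);t=np.array(t);return '; '.join(row(c,c+(t-c)*i/n,g) for i in range(1,n+1))
PIV=np.array([.5228,-.0213]);VTH=-.310;RR=.105
def arcpose(a,z,piv=None,r=None):  # a = lever angle in vice frame
    piv=PIV if piv is None else piv;r=RR if r is None else r
    f=a+VTH
    return np.array([*(piv+r*np.array([np.cos(f),np.sin(f)])),z,f+np.pi/2])
def arc(c,a0,a1,n,z,g,**k):
    return '; '.join(row(c,arcpose(a0+(a1-a0)*i/n,z,**k),g) for i in range(1,n+1))
def rep():
    o=get_obs();p=o['position'];f=o['ft_force'];d=p[:2]-PIV;r=np.hypot(*d);e=d/r;tg=np.array([-e[1],e[0]])
    print('t %.2f pos %s yaw %.4f r %.4f a %.4f w %.4f'%(o['t'],np.round(p,4),q2yaw(o['tool_rot']),r,np.arctan2(d[1],d[0])-VTH,o['gripper_width']))
    print(' F',np.round(f,2),'rad %.2f tan %.2f'%(f[:2]@e,f[:2]@tg),'Mz %.3f'%o['torque'][2], 'M',np.round(o['torque'],2))
    if os.path.exists('cmd.json'): print(' cmd',np.round(getc(),4))
    return o
E
python3 - <<'E'
from h import *
json.dump([.253,.5711,.2526,1.1540],open('cmd.json','w'))
rep()
K=[.5194,-.1250]; yk=np.arctan2(K[1]-PIV[1],K[0]-PIV[0])+np.pi/2; print('yaw',yk)
c=getc(); c1=c+ (np.array([K[0],K[1],.2526,yk])-c)*.33
print(line(c,c1,8,0)); 
E
```

```text
t 0.10 pos [0.2529 0.5711 0.2526] yaw 1.1540 r 0.6510 a 2.3083 w 0.0854
 F [-0.31 -0.09  0.42] rad 0.05 tan 0.32 Mz -0.038 M [-0.02 -0.02 -0.04]
 cmd [0.253  0.5711 0.2526 1.154 ]
yaw -0.03277514440407647
-0.0872 0.0867 -0.0000 0 0 0.0078 0.00; -0.1745 0.1734 -0.0000 0 0 0.0156 0.00; -0.2617 0.2601 -0.0000 0 0 0.0234 0.00; -0.3489 0.3468 -0.0000 0 0 0.0312 0.00; -0.4361 0.4335 -0.0000 0 0 0.0390 0.00; -0.5234 0.5201 -0.0000 0 0 0.0467 0.00; -0.6106 0.6068 -0.0000 0 0 0.0545 0.00; -0.6978 0.6935 -0.0000 0 0 0.0623 0.00
```

arm_command(increments="-0.087 0.087 0 0 0 0.008 0; -0.174 0.174 0 0 0 0.016 0; -0.262 0.26 0 0 0 0.023 0; -0.35 0.347 0 0 0 0.031 0; -0.436 0.434 0 0 0 0.039 0; -0.524 0.52 0 0 0 0.047 0; -0.61 0.607 0 0 0 0.055 0; -0.7 0.694 0 0 0 0.062 0")

```text
t: 0.77
position: [0.341, 0.3398, 0.2531]
tool_rot: [0.928, 0.372, -0.0, 0.0]
ft_force: [0.9, 0.2, 0.6]
gripper_width: 0.0853
```

```bash
python3 - <<'E'
from h import *
done("-0.7 0.694 0 0 0 0.062 0")
rep()
c=getc(); t=np.array([.5194,-.1250,.2526,-.033])
print(line(c,c+(t-c)*.5,8,0).split(';')[-1]); 
E
```

```text
t 0.77 pos [0.341  0.3398 0.2531] yaw 0.7621 r 0.4043 a 2.3473 w 0.0853
 F [0.89 0.23 0.57] rad -0.19 tan -0.89 Mz 0.023 M [ 0.02 -0.1   0.02]
 cmd [0.3408 0.3408 0.2526 0.7644]
 -0.3870 0.9197 -0.0000 0 0 0.0635 0.00
```

arm_command(increments="-0.048 0.115 0 0 0 0.008 0; -0.097 0.23 0 0 0 0.016 0; -0.145 0.345 0 0 0 0.024 0; -0.194 0.46 0 0 0 0.032 0; -0.242 0.575 0 0 0 0.04 0; -0.29 0.69 0 0 0 0.048 0; -0.339 0.805 0 0 0 0.056 0; -0.387 0.92 0 0 0 0.0635 0")

```text
t: 1.43
position: [0.4303, 0.1067, 0.2532]
tool_rot: [0.984, 0.18, -0.0, -0.0]
ft_force: [0.6, 0.2, 0.3]
gripper_width: 0.0858
```

```bash
python3 - <<'E'
from h import *
done("-0.387 0.92 0 0 0 0.0635 0")
rep()
c=getc(); t=np.array([.5194,-.1250,.21,-.033])
print(line(c,t,8,0)); 
E
```

```text
t 1.43 pos [0.4303 0.1067 0.2532] yaw 0.3630 r 0.1580 a 2.5067 w 0.0858
 F [0.57 0.15 0.26] rad -0.21 tan -0.55 Mz -0.038 M [ 0.07 -0.03 -0.04]
 cmd [0.4302 0.1079 0.2526 0.3655]
0.0001 0.1247 0.0213 0 0 0.0079 0.00; 0.0001 0.2494 0.0426 0 0 0.0159 0.00; 0.0002 0.3741 0.0639 0 0 0.0238 0.00; 0.0002 0.4988 0.0852 0 0 0.0317 0.00; 0.0003 0.6235 0.1065 0 0 0.0396 0.00; 0.0004 0.7482 0.1278 0 0 0.0476 0.00; 0.0004 0.8728 0.1491 0 0 0.0555 0.00; 0.0005 0.9975 0.1704 0 0 0.0634 0.00
```

arm_command(increments="0 0.125 0 0 0 0.008 0; 0 0.25 0 0 0 0.016 0; 0 0.375 0.02 0 0 0.024 0; 0 0.5 0.04 0 0 0.032 0; 0 0.625 0.07 0 0 0.04 0; 0 0.75 0.1 0 0 0.048 0; 0 0.873 0.14 0 0 0.0555 0; 0.0005 0.9975 0.17 0 0 0.0634 0")

```text
t: 2.1
position: [0.5193, -0.1261, 0.2099]
tool_rot: [1.0, -0.018, -0.0, -0.0]
ft_force: [-0.3, 0.5, 0.5]
gripper_width: 0.0854
```

```bash
python3 - <<'E'
from h import *
import pickle
done("0.0005 0.9975 0.17 0 0 0.0634 0")
o=rep()
for n in ['scene']:
    s=snapshot(n)['pixels'][:,:,::-1]
    cv2.imwrite('pics/s1.png',cv2.resize(s[120:300,130:370],(800,600),interpolation=cv2.INTER_CUBIC))
c=getc(); t=np.array([.5194,-.1250,.138,-.033])
print(line(c,t,6,0)); 
E
```

```text
t 2.10 pos [ 0.5193 -0.1261  0.2099] yaw -0.0354 r 0.1049 a -1.2939 w 0.0854
 F [-0.3   0.48  0.52] rad -0.47 tan -0.32 Mz -0.028 M [ 0.01  0.   -0.03]
 cmd [ 0.5194 -0.125   0.2101 -0.0329]
0.0000 0.0000 0.0481 0 0 0.0000 0.00; 0.0000 0.0000 0.0961 0 0 0.0000 0.00; 0.0000 0.0000 0.1442 0 0 0.0000 0.00; 0.0000 0.0000 0.1923 0 0 0.0000 0.00; 0.0000 0.0000 0.2403 0 0 0.0000 0.00; 0.0000 0.0000 0.2884 0 0 0.0000 0.00
```

View pics/s1.png

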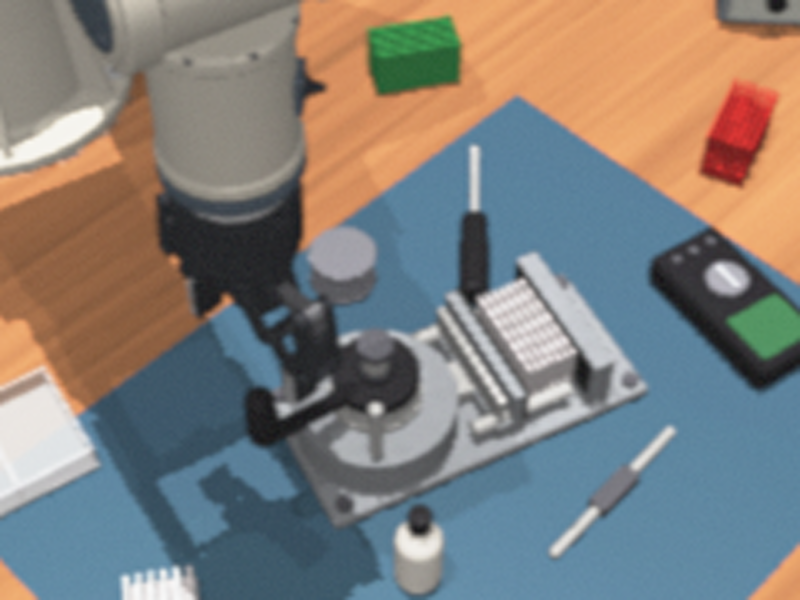

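The gripper hangs over the knob at (262,415), with the fingers straddling it at (205,295) and (318,345). Descending now.

arm_command(increments="0 0 0.048 0 0 0 0; 0 0 0.096 0 0 0 0; 0 0 0.144 0 0 0 0; 0 0 0.192 0 0 0 0; 0 0 0.24 0 0 0 0; 0 0 0.288 0 0 0 0; 0 0 0.288 0 0 0 0.3; 0 0 0.288 0 0 0 0.5", force=40)

```text
t: 2.82
position: [0.5189, -0.1244, 0.1383]
tool_rot: [1.0, -0.016, -0.001, -0.0]
ft_force: [-0.6, 0.4, 0.4]
gripper_width: 0.0641
```

arm_command(increments="0 0 0 0 0 0 0.6; 0 0 0 0 0 0 0.7; 0 0 0 0 0 0 0.8; 0 0 0 0 0 0 1; 0 0 0 0 0 0 1; 0 0 0 0 0 0 1", force=40)

```text
t: 3.32
position: [0.5199, -0.1249, 0.1394]
tool_rot: [1.0, -0.016, 0.001, 0.0]
ft_force: [0.2, -1.9, 4.8]
gripper_width: 0.021
```

```bash
python3 - <<'E'
from h import *
done("0 0 0.288 0 0 0 0.5")
o=rep()
E
```

```text
t 3.32 pos [ 0.5199 -0.1249  0.1394] yaw -0.0327 r 0.1036 a -1.2889 w 0.0210
 F [ 0.16 -1.93  4.81] rad 1.93 tan 0.21 Mz 0.052 M [-0.2   0.09  0.05]
 cmd [ 0.5194 -0.125   0.1381 -0.0329]
```

```bash
python3 - <<'E'
from h import *
c=getc()
print(arc(c,-1.294,-1.454,8,.1385,1,r=.104))
E
```

```text
-0.0085 0.0009 -0.0016 0 0 0.0032 1.00; -0.0168 0.0007 -0.0016 0 0 0.0064 1.00; -0.0251 0.0003 -0.0016 0 0 0.0096 1.00; -0.0334 -0.0003 -0.0016 0 0 0.0128 1.00; -0.0417 -0.0011 -0.0016 0 0 0.0160 1.00; -0.0500 -0.0020 -0.0016 0 0 0.0191 1.00; -0.0582 -0.0031 -0.0016 0 0 0.0223 1.00; -0.0664 -0.0043 -0.0016 0 0 0.0255 1.00
```

arm_command(increments="-0.0085 0.001 -0.0016 0 0 0.0032 1; -0.017 0.0007 -0.0016 0 0 0.0064 1; -0.025 0.0003 -0.0016 0 0 0.0096 1; -0.0335 -0.0003 -0.0016 0 0 0.0128 1; -0.0417 -0.001 -0.0016 0 0 0.016 1; -0.05 -0.002 -0.0016 0 0 0.019 1; -0.058 -0.003 -0.0016 0 0 0.0223 1; -0.0664 -0.0043 -0.0016 0 0 0.0255 1", force=50)

```text
t: 3.98
position: [0.5032, -0.1231, 0.1394]
tool_rot: [0.995, -0.097, 0.001, 0.0]
ft_force: [5.5, -0.1, 3.6]
gripper_width: 0.0207
```

```bash
python3 - <<'E'
from h import *
done("-0.0664 -0.0043 -0.0016 0 0 0.0255 1")
o=rep()
c=getc()
print(arc(c,-1.454,-1.774,8,.1385,1,r=.104))
E
```

```text
t 3.98 pos [ 0.5032 -0.1231  0.1394] yaw -0.1953 r 0.1036 a -1.4513 w 0.0207
 F [ 5.51 -0.11  3.64] rad -0.94 tan 5.43 Mz 0.110 M [-0.04 -0.97  0.11]
 cmd [ 0.5028 -0.1234  0.1385 -0.1931]
-0.0167 -0.0003 -0.0000 0 0 0.0064 1.00; -0.0333 -0.0013 -0.0000 0 0 0.0127 1.00; -0.0498 -0.0030 -0.0000 0 0 0.0191 1.00; -0.0663 -0.0053 -0.0000 0 0 0.0255 1.00; -0.0827 -0.0083 -0.0000 0 0 0.0318 1.00; -0.0989 -0.0119 -0.0000 0 0 0.0382 1.00; -0.1150 -0.0162 -0.0000 0 0 0.0446 1.00; -0.1309 -0.0211 -0.0000 0 0 0.0509 1.00
```

arm_command(increments="-0.0167 -0.0003 0 0 0 0.0064 1; -0.0333 -0.0013 0 0 0 0.0127 1; -0.05 -0.003 0 0 0 0.019 1; -0.0663 -0.0053 0 0 0 0.0255 1; -0.0827 -0.0083 0 0 0 0.032 1; -0.099 -0.012 0 0 0 0.038 1; -0.115 -0.016 0 0 0 0.0446 1; -0.131 -0.021 0 0 0 0.051 1")

```text
t: 4.65
position: [0.472, -0.1116, 0.1394]
tool_rot: [0.967, -0.256, 0.001, 0.0]
ft_force: [5.5, -0.0, 2.5]
gripper_width: 0.0209
```

```bash
python3 - <<'E'
from h import *
done("-0.131 -0.021 0 0 0 0.051 1")
o=rep()
c=getc()
print(arc(c,-1.774,-2.014,8,.1385,1,r=.104))
E
```

```text
t 4.65 pos [ 0.472  -0.1116  0.1394] yaw -0.5168 r 0.1036 a -1.7733 w 0.0209
 F [ 5.51 -0.03  2.47] rad -2.67 tan 4.82 Mz 0.061 M [-0.1  -1.03  0.06]
 cmd [ 0.4717 -0.1119  0.1385 -0.5136]
-0.0124 -0.0003 -0.0000 0 0 0.0047 1.00; -0.0249 -0.0009 -0.0000 0 0 0.0095 1.00; -0.0373 -0.0018 -0.0000 0 0 0.0143 1.00; -0.0498 -0.0031 -0.0000 0 0 0.0190 1.00; -0.0621 -0.0048 -0.0000 0 0 0.0238 1.00; -0.0744 -0.0069 -0.0000 0 0 0.0286 1.00; -0.0867 -0.0093 -0.0000 0 0 0.0334 1.00; -0.0988 -0.0120 -0.0000 0 0 0.0381 1.00
```

arm_command(increments="-0.0167 -0.0003 0 0 0 0.0064 1; -0.0333 -0.0013 0 0 0 0.0127 1; -0.05 -0.003 0 0 0 0.019 1; -0.0663 -0.0053 0 0 0 0.0255 1; -0.0827 -0.0083 0 0 0 0.032 1; -0.099 -0.012 0 0 0 0.038 1; -0.115 -0.016 0 0 0 0.0446 1; -0.131 -0.021 0 0 0 0.051 1")

```text
t: 5.32
position: [0.4461, -0.091, 0.1394]
tool_rot: [0.914, -0.406, 0.001, -0.0]
ft_force: [5.8, -1.6, 1.3]
gripper_width: 0.0208
```

```bash
python3 - <<'E'
from h import *
done("-0.131 -0.021 0 0 0 0.051 1")
o=rep()
c=getc()
print(arcpose(-2.094,.1385,r=.104))
print(arc(c,-2.094,-2.294,8,.1385,1,r=.104))
E
```

```text
t 5.32 pos [ 0.4461 -0.091   0.1394] yaw -0.8372 r 0.1036 a -2.0935 w 0.0208
 F [ 5.8  -1.56  1.32] rad -3.24 tan 5.06 Mz 0.136 M [-0.24 -1.13  0.14]
 cmd [ 0.4458 -0.0913  0.1385 -0.834 ]
[ 0.44583068 -0.09124085  0.1385     -0.83320367]
-0.0103 -0.0004 -0.0000 0 0 0.0039 1.00; -0.0207 -0.0008 -0.0000 0 0 0.0078 1.00; -0.0311 -0.0014 -0.0000 0 0 0.0118 1.00; -0.0414 -0.0023 -0.0000 0 0 0.0158 1.00; -0.0518 -0.0035 -0.0000 0 0 0.0198 1.00; -0.0621 -0.0049 -0.0000 0 0 0.0237 1.00; -0.0723 -0.0066 -0.0000 0 0 0.0277 1.00; -0.0826 -0.0085 -0.0000 0 0 0.0317 1.00
```

arm_command(increments="-0.0103 -0.0004 0 0 0 0.004 1; -0.0207 -0.0008 0 0 0 0.008 1; -0.031 -0.0014 0 0 0 0.012 1; -0.0414 -0.0023 0 0 0 0.016 1; -0.052 -0.0035 0 0 0 0.02 1; -0.062 -0.005 0 0 0 0.024 1; -0.072 -0.0066 0 0 0 0.028 1; -0.0826 -0.0085 0 0 0 0.032 1")

```text
t: 5.98
position: [0.4339, -0.0744, 0.1394]
tool_rot: [0.869, -0.496, 0.001, -0.0]
ft_force: [5.9, -1.6, 2.4]
gripper_width: 0.0208
```

```bash
python3 - <<'E'
from h import *
done("-0.0826 -0.0085 0 0 0 0.032 1")
o=rep()
c=getc()
print(arc(c,-2.294,-2.394,4,.1385,1,r=.104))
E
```

```text
t 5.98 pos [ 0.4339 -0.0744  0.1394] yaw -1.0372 r 0.1035 a -2.2929 w 0.0208
 F [ 5.88 -1.65  2.35] rad -4.20 tan 4.43 Mz 0.096 M [-0.45 -1.07  0.1 ]
 cmd [ 0.4335 -0.0745  0.1385 -1.0351]
-0.0104 -0.0001 -0.0000 0 0 0.0037 1.00; -0.0207 -0.0005 -0.0000 0 0 0.0077 1.00; -0.0311 -0.0011 -0.0000 0 0 0.0116 1.00; -0.0415 -0.0020 -0.0000 0 0 0.0156 1.00
```

arm_command(increments="-0.0104 0.0005 0 0 0 0.0037 1; -0.0207 0 0 0 0 0.0077 1; -0.031 -0.0005 0 0 0 0.0116 1; -0.0415 -0.001 0 0 0 0.0156 1")

```text
t: 6.32
position: [0.4291, -0.0654, 0.1394]
tool_rot: [0.843, -0.538, 0.001, -0.0]
ft_force: [7.4, -2.7, 0.0]
gripper_width: 0.0206
```

```bash
python3 - <<'E'
from h import *
done("-0.0415 -0.001 0 0 0 0.0156 1")
o=rep()
c=getc()
E
```

```text
t 6.32 pos [ 0.4291 -0.0654  0.1394] yaw -1.1352 r 0.1035 a -2.3916 w 0.0206
 F [ 7.36 -2.73  0.02] rad -5.50 tan 5.61 Mz 0.095 M [-0.39 -1.2   0.1 ]
 cmd [ 0.4284 -0.0655  0.1385 -1.1331]
```

```bash
python3 - <<'E'
from h import *
c=getc()
print(row(c,arcpose(-2.368,.1385,r=.1032),1))
print(row(c,arcpose(-2.368,.1525,r=.1032),1))
E
```

```text
0.0106 -0.0043 -0.0000 0 0 -0.0041 1.00
0.0106 -0.0043 -0.0560 0 0 -0.0041 1.00
```

arm_command(increments="0.005 -0.002 0 0 0 -0.002 1; 0.011 -0.0043 0 0 0 -0.004 1; 0.011 -0.0043 -0.02 0 0 -0.004 1; 0.011 -0.0043 -0.04 0 0 -0.004 1; 0.011 -0.0043 -0.056 0 0 -0.004 1; 0.011 -0.0043 -0.056 0 0 -0.004 1")

```text
t: 6.82
position: [0.4303, -0.067, 0.1531]
tool_rot: [0.85, -0.527, -0.0, -0.0]
ft_force: [6.3, 0.2, -9.4]
gripper_width: 0.0209
```

```bash
python3 - <<'E'
from h import *
done("0.011 -0.0043 -0.056 0 0 -0.004 1")
o=rep()
s=snapshot('scene')['pixels'][:,:,::-1]
cv2.imwrite('pics/s2.png',cv2.resize(s[150:300,170:370],(800,600),interpolation=cv2.INTER_CUBIC))
c=getc()
print(arc(c,-2.368,-2.208,4,.1525,1,r=.1034))
E
```

```text
t 6.82 pos [ 0.4303 -0.067   0.1531] yaw -1.1090 r 0.1032 a -2.3730 w 0.0209
 F [ 6.34  0.17 -9.36] rad -5.76 tan 2.66 Mz -0.210 M [-0.06 -1.14 -0.21]
 cmd [ 0.4305 -0.0675  0.1525 -1.1079]
0.0162 0.0004 0.0000 0 0 -0.0065 1.00; 0.0327 -0.0006 0.0000 0 0 -0.0129 1.00; 0.0492 -0.0023 0.0000 0 0 -0.0192 1.00; 0.0655 -0.0046 0.0000 0 0 -0.0256 1.00
```

View pics/s2.png

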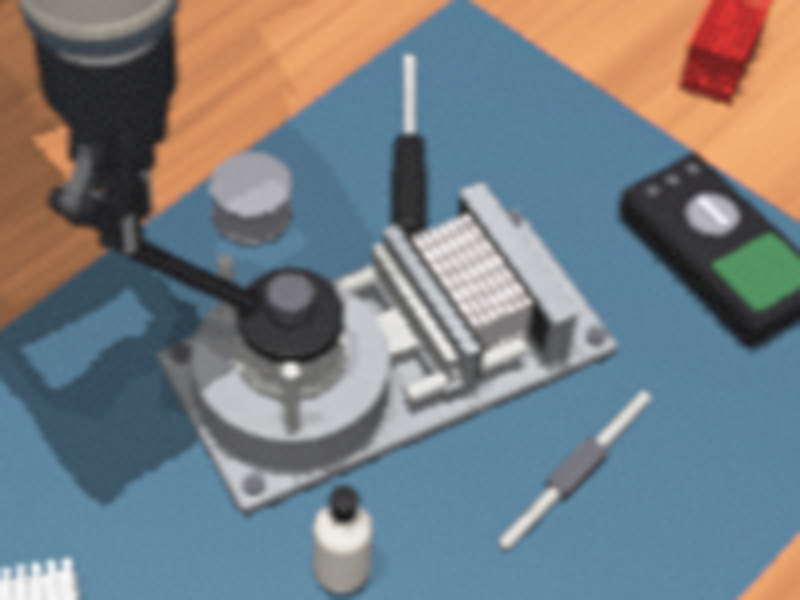

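The lever is lifted 13.7 mm (disc clear of the ring at (290,330), Fz −9.4 N). The jaw at (430,310) is near the sink. Swinging back.

arm_command(increments="0.016 -0.001 0 0 0 -0.0065 1; 0.033 -0.002 0 0 0 -0.013 1; 0.049 -0.004 0 0 0 -0.019 1; 0.0655 -0.0065 0 0 0 -0.0256 1")

```text
t: 7.2
position: [0.4387, -0.081, 0.1524]
tool_rot: [0.89, -0.456, -0.001, -0.0]
ft_force: [6.0, 0.4, -8.0]
gripper_width: 0.0208
```

```bash
python3 - <<'E'
from h import *
done("0.0655 -0.0065 0 0 0 -0.0256 1")
o=rep()
c=getc()
print(arc(c,-2.208,-1.568,8,.1525,1,r=.1030))
E
```

```text
t 7.20 pos [ 0.4387 -0.081   0.1524] yaw -0.9464 r 0.1031 a -2.2147 w 0.0208
 F [ 5.97  0.38 -7.95] rad -5.10 tan 3.14 Mz -0.300 M [-0.1  -1.07 -0.3 ]
 cmd [ 0.4393 -0.0815  0.1525 -0.9471]
0.0327 -0.0010 0.0000 0 0 -0.0127 1.00; 0.0654 -0.0050 0.0000 0 0 -0.0254 1.00; 0.0977 -0.0115 0.0000 0 0 -0.0382 1.00; 0.1293 -0.0206 0.0000 0 0 -0.0509 1.00; 0.1602 -0.0322 0.0000 0 0 -0.0636 1.00; 0.1900 -0.0462 0.0000 0 0 -0.0764 1.00; 0.2186 -0.0626 0.0000 0 0 -0.0891 1.00; 0.2458 -0.0812 0.0000 0 0 -0.1018 1.00
```

Net moment about the axis is about 0, so it swings free.

arm_command(increments="0.0327 -0.001 0 0 0 -0.0127 1; 0.0654 -0.005 0 0 0 -0.0254 1; 0.0977 -0.0115 0 0 0 -0.0382 1; 0.1293 -0.0206 0 0 0 -0.051 1; 0.16 -0.0322 0 0 0 -0.0636 1; 0.19 -0.0462 0 0 0 -0.0764 1; 0.2186 -0.0626 0 0 0 -0.089 1; 0.2458 -0.0812 0 0 0 -0.1018 1")

```text
t: 7.87
position: [0.4907, -0.119, 0.152]
tool_rot: [0.988, -0.152, -0.001, -0.0]
ft_force: [4.8, -0.2, -8.3]
gripper_width: 0.0206
```

```bash
python3 - <<'E'
from h import *
done("0.2458 -0.0812 0 0 0 -0.1018 1")
o=rep()
c=getc()
print(arc(c,-1.568,-.928,8,.1525,1,r=.1030))
E
```

```text
t 7.87 pos [ 0.4907 -0.119   0.152 ] yaw -0.3050 r 0.1029 a -1.5780 w 0.0206
 F [ 4.77 -0.2  -8.27] rad -1.29 tan 4.60 Mz -0.373 M [-0.27 -0.96 -0.37]
 cmd [ 0.4917 -0.1195  0.1525 -0.3075]
0.0329 -0.0014 0.0000 0 0 -0.0128 1.00; 0.0656 -0.0053 0.0000 0 0 -0.0255 1.00; 0.0979 -0.0119 0.0000 0 0 -0.0382 1.00; 0.1296 -0.0210 0.0000 0 0 -0.0510 1.00; 0.1604 -0.0326 0.0000 0 0 -0.0637 1.00; 0.1902 -0.0466 0.0000 0 0 -0.0764 1.00; 0.2188 -0.0630 0.0000 0 0 -0.0892 1.00; 0.2460 -0.0816 0.0000 0 0 -0.1019 1.00
```

arm_command(increments="0.0329 -0.0014 -0.002 0 0 -0.0128 1; 0.0656 -0.0053 -0.003 0 0 -0.0255 1; 0.098 -0.012 -0.003 0 0 -0.0382 1; 0.1296 -0.021 -0.003 0 0 -0.051 1; 0.16 -0.0326 -0.003 0 0 -0.0637 1; 0.19 -0.0466 -0.003 0 0 -0.0764 1; 0.2188 -0.063 -0.003 0 0 -0.0892 1; 0.246 -0.0816 -0.003 0 0 -0.102 1")

```text
t: 8.53
position: [0.5555, -0.1183, 0.1525]
tool_rot: [0.986, 0.167, -0.001, -0.0]
ft_force: [4.2, -2.2, -7.1]
gripper_width: 0.0206
```

```bash
python3 - <<'E'
from h import *
done("0.246 -0.0816 -0.003 0 0 -0.102 1")
o=rep()
c=getc()
print(arc(c,-.928,-.80,3,.1533,1,r=.1036))
c2=arcpose(-.80,.1533,r=.1036)
E
```

```text
t 8.53 pos [ 0.5555 -0.1183  0.1525] yaw 0.3363 r 0.1024 a -0.9360 w 0.0206
 F [ 4.2  -2.19 -7.06] rad 3.41 tan 3.28 Mz -0.296 M [-0.48 -0.95 -0.3 ]
 cmd [ 0.5564 -0.1187  0.1533  0.3334]
0.0177 0.0020 -0.0002 0 0 -0.0067 1.00; 0.0353 0.0009 -0.0002 0 0 -0.0135 1.00; 0.0529 -0.0010 -0.0002 0 0 -0.0203 1.00
```

arm_command(increments="0.018 0.002 0 0 0 -0.0067 1; 0.036 0.001 0 0 0 -0.0135 1; 0.055 -0.001 0 0 0 -0.021 1; 0.055 -0.001 0.02 0 0 -0.021 1; 0.055 -0.001 0.04 0 0 -0.021 1; 0.055 -0.001 0.059 0 0 -0.021 1; 0.055 -0.001 0.059 0 0 -0.021 1")

```text
t: 9.12
position: [0.5695, -0.1141, 0.1393]
tool_rot: [0.973, 0.23, 0.0, 0.0]
ft_force: [0.8, -0.3, 7.2]
gripper_width: 0.0203
```

```bash
python3 - <<'E'
from h import *
done("0.055 -0.001 0.059 0 0 -0.021 1")
o=rep()
c=getc()
print(arc(c,-.793,-.953,8,.1385,1,r=.1034))
E
```

```text
t 9.12 pos [ 0.5695 -0.1141  0.1393] yaw 0.4640 r 0.1039 a -0.7943 w 0.0203
 F [ 0.78 -0.28  7.17] rad 0.60 tan 0.57 Mz -0.050 M [-0.06 -0.17 -0.05]
 cmd [ 0.5694 -0.1139  0.1385  0.4654]
-0.0074 -0.0011 -0.0000 0 0 0.0028 1.00; -0.0157 -0.0013 -0.0000 0 0 0.0060 1.00; -0.0240 -0.0017 -0.0000 0 0 0.0092 1.00; -0.0322 -0.0023 -0.0000 0 0 0.0123 1.00; -0.0405 -0.0030 -0.0000 0 0 0.0155 1.00; -0.0487 -0.0039 -0.0000 0 0 0.0187 1.00; -0.0569 -0.0049 -0.0000 0 0 0.0219 1.00; -0.0651 -0.0062 -0.0000 0 0 0.0251 1.00
```

arm_command(increments="-0.0075 -0.001 0 0 0 0.003 1; -0.0157 -0.0013 0 0 0 0.006 1; -0.024 -0.0017 0 0 0 0.0092 1; -0.032 -0.0023 0 0 0 0.0123 1; -0.0405 -0.003 0 0 0 0.0155 1; -0.0487 -0.004 0 0 0 0.0187 1; -0.057 -0.005 0 0 0 0.022 1; -0.065 -0.006 0 0 0 0.025 1")

```text
t: 9.78
position: [0.5546, -0.1198, 0.1396]
tool_rot: [0.988, 0.152, 0.001, 0.0]
ft_force: [4.8, -0.6, 3.3]
gripper_width: 0.0207
```

```bash
cat >> h.py <<'E'
def after(text,a1,a2,n,z,r):
    done(text);o=rep();p=o['position'][:2]-PIV;f=o['ft_force']
    M=p[0]*f[1]-p[1]*f[0]+o['torque'][2]
    print(' MOMENT %.3f -> knob N %.2f'%(M,M/.105))
    print(arc(getc(),a1,a2,n,z,1,r=r))
E
python3 - <<'E'
from h import *
after("-0.065 -0.006 0 0 0 0.025 1",-.953,-1.193,8,.1385,.1034)
E
```

```text
t 9.78 pos [ 0.5546 -0.1198  0.1396] yaw 0.3061 r 0.1035 a -0.9485 w 0.0207
 F [ 4.76 -0.57  3.35] rad 2.00 tan 4.36 Mz 0.114 M [-0.1  -0.92  0.11]
 cmd [ 0.5542 -0.1199  0.1385  0.3083]
 MOMENT 0.565 -> knob N 5.38
-0.0125 -0.0003 -0.0000 0 0 0.0049 1.00; -0.0249 -0.0009 -0.0000 0 0 0.0096 1.00; -0.0373 -0.0018 -0.0000 0 0 0.0144 1.00; -0.0496 -0.0031 -0.0000 0 0 0.0192 1.00; -0.0619 -0.0048 -0.0000 0 0 0.0240 1.00; -0.0741 -0.0069 -0.0000 0 0 0.0287 1.00; -0.0863 -0.0093 -0.0000 0 0 0.0335 1.00; -0.0984 -0.0121 -0.0000 0 0 0.0383 1.00
```

arm_command(increments="-0.0125 -0.0003 0 0 0 0.0049 1; -0.025 -0.001 0 0 0 0.0096 1; -0.0373 -0.0018 0 0 0 0.0144 1; -0.0496 -0.0031 0 0 0 0.0192 1; -0.062 -0.0048 0 0 0 0.024 1; -0.074 -0.007 0 0 0 0.0287 1; -0.0863 -0.0093 0 0 0 0.0335 1; -0.0984 -0.012 0 0 0 0.0383 1")

```text
t: 10.45
position: [0.5302, -0.1245, 0.1396]
tool_rot: [0.999, 0.033, 0.001, 0.0]
ft_force: [4.4, -2.1, 3.3]
gripper_width: 0.0205
```

```bash
python3 - <<'E'
from h import *
after("-0.0984 -0.012 0 0 0 0.0383 1",-1.193,-1.353,8,.1385,.1034)
E
```

```text
t 10.45 pos [ 0.5302 -0.1245  0.1396] yaw 0.0651 r 0.1035 a -1.1891 w 0.0205
 F [ 4.42 -2.05  3.29] rad 2.37 tan 4.26 Mz 0.107 M [-0.34 -0.84  0.11]
 cmd [ 0.5298 -0.1245  0.1385  0.0676]
 MOMENT 0.548 -> knob N 5.22
-0.0083 -0.0001 -0.0000 0 0 0.0032 1.00; -0.0166 -0.0004 -0.0000 0 0 0.0063 1.00; -0.0248 -0.0008 -0.0000 0 0 0.0095 1.00; -0.0331 -0.0014 -0.0000 0 0 0.0127 1.00; -0.0413 -0.0021 -0.0000 0 0 0.0159 1.00; -0.0495 -0.0030 -0.0000 0 0 0.0191 1.00; -0.0577 -0.0041 -0.0000 0 0 0.0223 1.00; -0.0659 -0.0053 -0.0000 0 0 0.0254 1.00
```

Still free. Repeating 0.24 rad steps.

arm_command(increments="-0.0125 -0.0003 0 0 0 0.0049 1; -0.025 -0.001 0 0 0 0.0096 1; -0.0373 -0.0018 0 0 0 0.0144 1; -0.0496 -0.0031 0 0 0 0.0192 1; -0.062 -0.0048 0 0 0 0.024 1; -0.074 -0.007 0 0 0 0.0287 1; -0.0863 -0.0093 0 0 0 0.0335 1; -0.0984 -0.012 0 0 0 0.0383 1")

```text
t: 11.12
position: [0.5054, -0.1232, 0.1396]
tool_rot: [0.996, -0.088, 0.001, 0.0]
ft_force: [3.9, -2.4, 3.6]
gripper_width: 0.0206
```

```bash
python3 - <<'E'
from h import *
after("-0.0984 -0.012 0 0 0 0.0383 1",-1.433,-1.633,8,.1385,.1034)
E
```

```text
t 11.12 pos [ 0.5054 -0.1232  0.1396] yaw -0.1755 r 0.1034 a -1.4300 w 0.0206
 F [ 3.93 -2.39  3.61] rad 1.70 tan 4.28 Mz 0.133 M [-0.47 -0.82  0.13]
 cmd [ 0.5051 -0.1231  0.1385 -0.173 ]
 MOMENT 0.575 -> knob N 5.48
-0.0102 -0.0000 -0.0000 0 0 0.0039 1.00; -0.0206 -0.0004 -0.0000 0 0 0.0078 1.00; -0.0309 -0.0010 -0.0000 0 0 0.0118 1.00; -0.0412 -0.0019 -0.0000 0 0 0.0158 1.00; -0.0515 -0.0031 -0.0000 0 0 0.0198 1.00; -0.0617 -0.0045 -0.0000 0 0 0.0237 1.00; -0.0719 -0.0062 -0.0000 0 0 0.0277 1.00; -0.0821 -0.0081 -0.0000 0 0 0.0317 1.00
```

arm_command(increments="-0.0103 0 0 0 0 0.004 1; -0.0206 -0.0004 0 0 0 0.0079 1; -0.031 -0.001 0 0 0 0.0118 1; -0.0412 -0.002 0 0 0 0.0158 1; -0.0515 -0.003 0 0 0 0.0198 1; -0.0617 -0.0045 0 0 0 0.0237 1; -0.072 -0.006 0 0 0 0.0277 1; -0.082 -0.008 0 0 0 0.0317 1")

```text
t: 11.78
position: [0.4855, -0.1178, 0.1395]
tool_rot: [0.983, -0.186, 0.001, 0.0]
ft_force: [3.7, -3.4, 3.5]
gripper_width: 0.0207
```

```bash
python3 - <<'E'
from h import *
after("-0.082 -0.008 0 0 0 0.0317 1",-1.633,-1.833,8,.1385,.1034)
E
```

```text
t 11.78 pos [ 0.4855 -0.1178  0.1395] yaw -0.3744 r 0.1034 a -1.6295 w 0.0207
 F [ 3.74 -3.39  3.52] rad 1.81 tan 4.71 Mz -0.012 M [-0.53 -0.79 -0.01]
 cmd [ 0.4852 -0.1176  0.1385 -0.3722]
 MOMENT 0.475 -> knob N 4.53
-0.0104 -0.0002 -0.0000 0 0 0.0040 1.00; -0.0208 -0.0006 -0.0000 0 0 0.0080 1.00; -0.0311 -0.0012 -0.0000 0 0 0.0119 1.00; -0.0414 -0.0021 -0.0000 0 0 0.0159 1.00; -0.0517 -0.0033 -0.0000 0 0 0.0199 1.00; -0.0619 -0.0047 -0.0000 0 0 0.0239 1.00; -0.0721 -0.0064 -0.0000 0 0 0.0279 1.00; -0.0823 -0.0083 -0.0000 0 0 0.0318 1.00
```

arm_command(increments="-0.0104 -0.0002 0 0 0 0.004 1; -0.0208 -0.0006 0 0 0 0.008 1; -0.031 -0.0012 0 0 0 0.012 1; -0.0414 -0.002 0 0 0 0.016 1; -0.0517 -0.0033 0 0 0 0.02 1; -0.062 -0.0047 0 0 0 0.024 1; -0.072 -0.0064 0 0 0 0.028 1; -0.0823 -0.0083 0 0 0 0.032 1")

```text
t: 12.45
position: [0.4671, -0.1084, 0.1395]
tool_rot: [0.959, -0.284, 0.001, 0.0]
ft_force: [4.0, -3.8, 2.9]
gripper_width: 0.0206
```

```bash
python3 - <<'E'
from h import *
after("-0.0823 -0.0083 0 0 0 0.032 1",-1.833,-1.953,5,.1385,.1034)
s=snapshot('top')['pixels'][:,:,::-1]
cv2.imwrite('pics/t3.png',cv2.resize(s[145:230,205:340],(800,504),interpolation=cv2.INTER_CUBIC))
s=snapshot('scene')['pixels'][:,:,::-1]
cv2.imwrite('pics/s3.png',cv2.resize(s[185:285,215:350],(800,593),interpolation=cv2.INTER_CUBIC))
E
```

```text
t 12.45 pos [ 0.4671 -0.1084  0.1395] yaw -0.5753 r 0.1034 a -1.8296 w 0.0206
 F [ 4.01 -3.81  2.92] rad 1.05 tan 5.43 Mz 0.191 M [-0.63 -0.77  0.19]
 cmd [ 0.4668 -0.1082  0.1385 -0.5732]
 MOMENT 0.752 -> knob N 7.16
-0.0099 -0.0001 -0.0000 0 0 0.0037 1.00; -0.0198 -0.0005 -0.0000 0 0 0.0075 1.00; -0.0297 -0.0011 -0.0000 0 0 0.0113 1.00; -0.0396 -0.0019 -0.0000 0 0 0.0151 1.00; -0.0495 -0.0029 -0.0000 0 0 0.0189 1.00
```

View pics/s3.png

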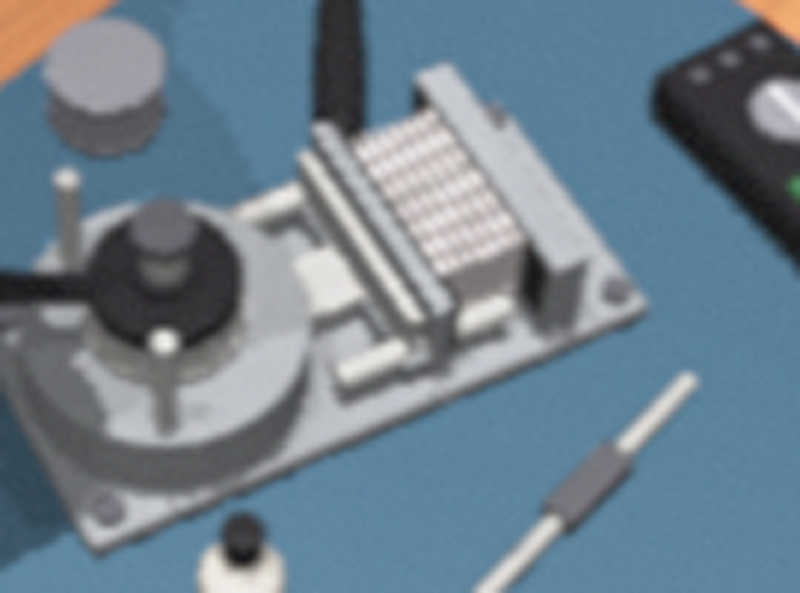

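The jaw is now at the sink ((440,290)), with no visible gap, and the stiffness is starting to rise. Smaller steps from here.

arm_command(increments="-0.01 -0.0001 0 0 0 0.0037 1; -0.02 -0.0005 0 0 0 0.0075 1; -0.03 -0.001 0 0 0 0.0113 1")

```text
t: 12.8
position: [0.4611, -0.1042, 0.1395]
tool_rot: [0.948, -0.317, 0.001, 0.0]
ft_force: [4.3, -5.1, 3.3]
gripper_width: 0.0206
```

```bash
python3 - <<'E'
from h import *
after("-0.03 -0.001 0 0 0 0.0113 1",-1.905,-1.977,3,.1385,.1034)
E
```

```text
t 12.80 pos [ 0.4611 -0.1042  0.1395] yaw -0.6461 r 0.1033 a -1.9003 w 0.0206
 F [ 4.31 -5.08  3.33] rad 1.50 tan 6.49 Mz 0.189 M [-0.8  -0.91  0.19]
 cmd [ 0.4606 -0.104   0.1385 -0.6442]
 MOMENT 0.859 -> knob N 8.18
-0.0097 -0.0002 -0.0000 0 0 0.0038 1.00; -0.0196 -0.0006 -0.0000 0 0 0.0076 1.00; -0.0295 -0.0012 -0.0000 0 0 0.0115 1.00
```

arm_command(increments="-0.01 -0.0002 0 0 0 0.0038 1; -0.02 -0.0006 0 0 0 0.0076 1; -0.03 -0.0012 0 0 0 0.0115 1")

```text
t: 13.05
position: [0.4553, -0.0995, 0.1395]
tool_rot: [0.936, -0.351, 0.001, 0.0]
ft_force: [5.3, -4.8, 2.1]
gripper_width: 0.0204
```

```bash
python3 - <<'E'
from h import *
after("-0.03 -0.0012 0 0 0 0.0115 1",-1.977,-2.025,2,.1385,.1034)
E
```

```text
t 13.05 pos [ 0.4553 -0.0995  0.1395] yaw -0.7182 r 0.1033 a -1.9725 w 0.0204
 F [ 5.33 -4.8   2.12] rad 0.15 tan 7.17 Mz 0.202 M [-0.92 -0.82  0.2 ]
 cmd [ 0.4548 -0.0992  0.1385 -0.7165]
 MOMENT 0.942 -> knob N 8.98
-0.0094 -0.0001 -0.0000 0 0 0.0038 1.00; -0.0193 -0.0005 -0.0000 0 0 0.0076 1.00
```

Stiffness has risen about 3.0–3.8 N above running free (0.94 N m against 0.54–0.64), and the slope agrees with the text, so the grip is about 55–65 N. I'll relax, open and rise.

arm_command(increments="0.002 0 0 0 0 -0.001 1; 0.004 0 0 0 0 -0.0015 1; 0.004 0 0 0 0 -0.0015 0.6; 0.004 0 0 0 0 -0.0015 0.3; 0.004 0 0 0 0 -0.0015 0; 0.004 0 0 0 0 -0.0015 0; 0.004 0 0 0 0 -0.0015 0; 0.004 0 0 0 0 -0.0015 0")

```text
t: 13.72
position: [0.4553, -0.0993, 0.139]
tool_rot: [0.938, -0.346, -0.0, 0.0]
ft_force: [0.6, 0.5, 0.2]
gripper_width: 0.0854
```

```bash
python3 - <<'E'
from h import *
done("0.004 0 0 0 0 -0.0015 0");rep()
E
```

```text
t 13.72 pos [ 0.4553 -0.0993  0.139 ] yaw -0.7072 r 0.1032 a -1.9742 w 0.0854
 F [0.64 0.46 0.21] rad -0.76 tan 0.19 Mz 0.034 M [-0.02  0.08  0.03]
 cmd [ 0.4556 -0.0999  0.1385 -0.7071]
```

Fully open with no force on the tool. Rising, then moving away in −x.

arm_command(increments="0 0 -0.06 0 0 0 0; 0 0 -0.12 0 0 0 0; 0 0 -0.18 0 0 0 0; 0 0 -0.26 0 0 0 0; 0 0 -0.34 0 0 0 0; 0 0 -0.42 0 0 0 0; 0 0 -0.5 0 0 0 0; 0 0 -0.5 0 0 0 0")

```text
t: 14.38
position: [0.4573, -0.0998, 0.2677]
tool_rot: [0.938, -0.346, 0.003, -0.0]
ft_force: [0.9, -0.6, 1.1]
gripper_width: 0.0853
```

arm_command(increments="0 0.1 0 0 0 0 0; 0 0.2 0 0 0 0 0; 0 0.3 0 0 0 0 0; 0 0.4 0 0 0 0 0; 0 0.5 0 0 0 0 0; 0 0.6 0 0 0 0 0; 0 0.7 0 0 0 0 0; 0 0.7 0 0 0 0 0")

```text
t: 15.05
position: [0.3395, -0.2343, 0.2635]
tool_rot: [0.938, -0.347, -0.001, 0.0]
ft_force: [-0.6, 0.2, 0.6]
gripper_width: 0.0855
```

```bash
python3 - <<'E'
from h import *
rep()
for n,x,y in [('top',205,145),('scene',195,185)]:
    s=snapshot(n)['pixels'][:,:,::-1]
    cv2.imwrite(f'pics/{n}4.png',cv2.resize(s[y:y+100,x:x+135],(800,593),interpolation=cv2.INTER_CUBIC))
    cv2.imwrite(f'pics/{n}4f.png',cv2.resize(s,(800,600)))
E
```

```text
t 15.05 pos [ 0.3395 -0.2343  0.2635] yaw -0.7089 r 0.2811 a -1.9715 w 0.0855
 F [-0.57  0.25  0.59] rad 0.18 tan -0.59 Mz 0.020 M [ 0.01 -0.01  0.02]
 cmd [ 0.4556 -0.0999  0.1385 -0.7071]
```

View pics/top4.png

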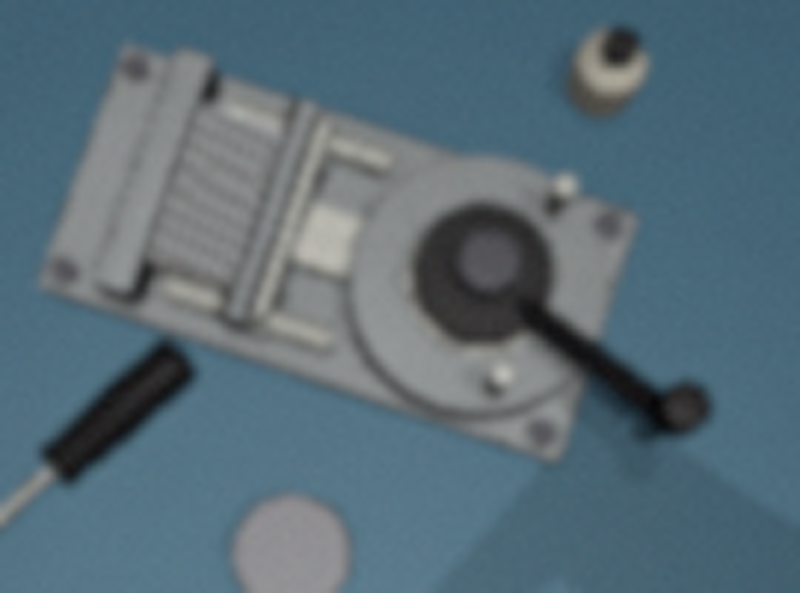

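View pics/scene4.png

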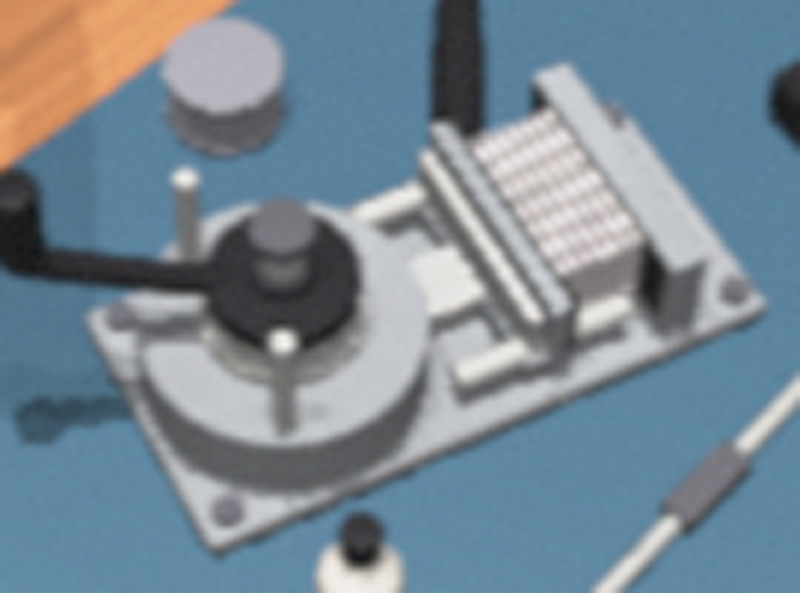

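View pics/scene4f.png

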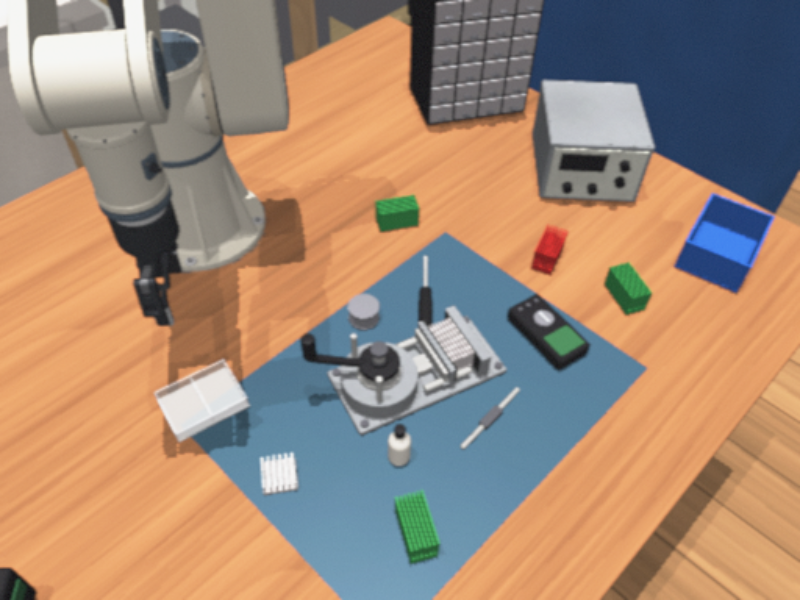

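The lever's head sits at the same pixels as at the start, (282,222) in the scene crop. The jaw is tight against the sink and the bystanders are unmoved. Last check: the knob's height from both views.

```bash
python3 - <<'E'
from h import *
import pickle
T=pickle.load(open('top0.pkl','rb'));S=pickle.load(open('scene0.pkl','rb'))
k=800/135
def tri(a,b):
    p,d=ray(T,(a[0]+.5)/k+204.5,(a[1]+.5)/k+144.5);q,e=ray(S,(b[0]+.5)/k+194.5,(b[1]+.5)/k+184.5)
    m=np.linalg.lstsq(np.c_[d,-e],q-p,rcond=None)[0];return (p+m[0]*d+q+m[1]*e)/2
print(tri((740,256),(74,318)),tri((685,404),(15,182)))
print(sign_off())
E
```

```text
[ 0.51903564 -0.12480477  0.1502831 ] [ 0.45572449 -0.09983954  0.15164773]
the job is handed in; nothing more can be done
None
```

The heat sink is clamped, the lever is down on its teeth, and I let go and handed the job in at about 15 s of the 64 s.

- **Turning:** I gripped the knob and turned the lever clockwise for about 1.1 rad, stopping just short of the pin. I then lifted it 13–14 mm, swung it back three teeth and let it down. A second turn of about 1.18 rad brought the jaw onto the sink.
- **Grip:** Turning took 0.54–0.64 N m with the jaw running free and 0.94 N m at the end, so about 3.0–3.8 N stiffer at the knob. I estimate that as 50–65 N on the sink. The stiffness rose at about 11 N per rad, close to the 10 N per rad expected.
- **Last checks:**
  - With the gripper open, the force on the tool was about 0.
  - The jaw lies against the sink in both camera views.
  - The knob's top measured 151.6 mm high, against 150.3 mm at the start and 152 mm given for fully down.
  - The other things on the bench look unmoved.
- **Disagreement:** The free-running torque read lower in the second turn (0.54 N m) than in the first (0.64 N m). Single readings scattered by about 0.5–1 N, so the grip figure is uncertain by roughly 15 N, but still inside the safe range of 30 to 100 N.

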